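# Set a board against the matching flip stop

## Task

Get the board that is lying in front of the drill on the pocket-hole station ready for drilling: swing down the flip stop that centres a board of that length on the drill (inner stop for the short pale board, outer stop for the long dark one) and leave the other stop up. Then slide the board flush and square against the fence with its end touching that stop. Leave the spare board on the side wing and everything else as they are.

Things in the scene. Friction and masses are not known exactly. Their poses are not given: they have to be found in the camera images.
- station: Pocket-hole drilling station, fixed. Origin on the bench top, on the drill's centre line; x points away from the robot to the fence, y left along the fence, z up. 'Station' numbers below are in this frame, mm. Grey deck, top z 36, x -148 to 80, y -270 to 270, flat red centre line at y 0. Behind the fence: drill housing (top z 74), open clamp (top z 152, y -45 to -15).
- fence_mid (a point): Middle of the aluminium fence, on its flat face towards the robot at deck height (station x 80, y 0, z 36). The fence runs along station y from -270 to 270 and its top is at z 78. The axes are the station's.
- wing (a point): Centre of the white side wing's top (station x -17, y 417, z 36): same height as the deck, y 272 to 562. The spare board lies on it. The axes are the station's.
- inner_stop (a joint): Hinge angle (rad) of the inner red flip stop: 0 = fully down on a hard end stop, 1.5 = fully up; starts at 1.2 to 1.5. Hinge axis along y at station x 100, z 86. Friction holds it where it is left (about 1 N at the paddle moves it). Its flat stop face looks to -y, at station y 50 (arm y 50 to 64), so the 100 mm board touching it is centred.
- outer_stop (a joint): The same for the outer red flip stop: stop face at station y 100 (arm y 100 to 114), so the 200 mm board touching it is centred.
- inner_stop_elbow (a point): Middle of the outside of the inner stop's L bend. Down: station x 54, y 57, z 92, on top of the arm (56 mm from hinge to end, 12 thick), whose paddle (x 44 to 64) goes down to 3 mm over the deck. Up: the arm stands nearly upright, the paddle points to the robot from its top, under z 150; best pulled over towards the robot from behind the arm (room there above z 90), then pressed down on the elbow.
- outer_stop_elbow (a point): The same point on the outer stop, which has the same shape (down: station x 54, y 107, z 92).
- long_board: Long dark board lying flat, 200 mm along its y, 90 along its x, 19 thick, about 0.2 kg; origin under its centre. Lies either on the deck in front of the drill (to be set) or on the white wing (spare). Too wide to grip from above: push it. Once set, its origin is at station x 35, y 0, z 36 and its y is along the fence.
- short_board: Short pale board, 100 mm along its y, 90 along its x, 19 thick, about 0.1 kg; origin under its centre. It and the long board are swapped at random between deck and wing. Once set, its origin is at station x 35, y 0, z 36 and its y is along the fence.
- tape_measure: Yellow tape measure, 68 x 34 x 64 mm high, standing on the front left of the deck; origin under its centre. Bystander.
- glue_bottle: White glue bottle standing on the bench, 64 mm across, 190 mm high; origin under its centre. Bystander.
- mallet: Wooden mallet lying on the bench, head 65 x 125 x 85 mm at its +x end, handle to -x, 300 mm long overall. Bystander.
- try_square: Try square lying on the bench, about 180 x 110 x 19 mm, steel blade along its x. Bystander.
- bar_clamp: Bar clamp lying on the bench, 340 mm along its y, up to 34 mm high. Bystander.
Things that resemble listed ones, but are neither listed nor needed, are in the scene too. What is shaped like the long_board but purple is not meant. There is more than one size of the short_board; the job needs the smaller.

How it is judged:
At the end, for the whole second after the job is handed in: The deck's board lies flat and still, flush with the fence (within 3 mm, square to 1.5 degrees), its end at its stop (centred within 4 mm); that stop is fully down (below 0.08 rad), the other up (above 1.0 rad), the spare board still on the side wing (((x of long_board in the frame of station between 0.032 and 0.039 m and y of long_board in the frame of station between -0.004 and 0.004 m and angle between the y axis of long_board and the y axis of station, either way round below 0.026 rad and angle between long_board's own z axis and vertical below 0.03 rad and height (world z) of long_board below 0.039 m and value of joint outer_stop below 0.08 rad and value of joint inner_stop above 1 rad and y of short_board in the frame of station above 0.24 m and linear speed of long_board below 0.01 m/s) or (x of short_board in the frame of station between 0.032 and 0.039 m and y of short_board in the frame of station between -0.004 and 0.004 m and angle between the y axis of short_board and the y axis of station, either way round below 0.026 rad and angle between short_board's own z axis and vertical below 0.03 rad and height (world z) of short_board below 0.039 m and value of joint inner_stop below 0.08 rad and value of joint outer_stop above 1 rad and y of long_board in the frame of station above 0.24 m and linear speed of short_board below 0.01 m/s))); the robot touches nothing.
It fails at once if the spare board on the side wing was moved by more than 20 mm ((distance of long_board from where it was at the start of the episode above 0.02 m and y of long_board in the frame of station above 0.24 m) or (distance of short_board from where it was at the start of the episode above 0.02 m and y of short_board in the frame of station above 0.24 m)).
It fails at once if a bystander (tape measure, glue bottle, mallet, try square, bar clamp) was moved by more than 30 mm (distance of any of tape_measure, glue_bottle, mallet, try_square, bar_clamp from where it was at the start of the episode above 0.03 m).
It also fails if it takes over 61 s, if anything falls off the work surface, if the arm or the gripper's body presses on something with over 40 N, if the wrist force passes 120 N, or if a joint passes its speed limit or range.

## Robot

A 7-joint arm with a two-finger parallel gripper is mounted at the origin on the work surface. World frame = base frame: x ahead of the robot, y to its left, z up, the work surface at z = 0. Lengths are in m, angles in rad, forces in N, time in s.
With the tool pointing down it reaches from about 0.425 to 0.925 m from the base axis. Payload 6.8 kg.
Tool frame: the origin (TCP) lies at the very end of the fingers, on their centre line; the grasp point (between the pads) lies 19 mm behind it (grip_point_offset is the distance from the TCP to the grasp point, in m); z points along the fingers, y is the line along which they close (so a half turn about z gives the same grasp; the last joint's range is limited). The gripper opens to 85 mm and grips with 20 to 120 N. Pads are 22 mm wide; open, the fingers measure 114 mm over their backs; the gripper's body (76 mm by 85 mm) begins 54 mm behind the grasp point. The pads swing forward as they close: fully open they stand 13 mm farther back than shut.
Start: joints at [-1.208, 0.477, 0.022, 1.555, -0.011, 1.109, -0.083], TCP at [0.306, 0.602, 0.231] pointing down, gripper open.
Joint ranges: [-2.96, 2.96], [-0.34, 2.1], [-1.41, 1.46], [0.24, 2.44], [-1.37, 4.51], [0.17, 1.92], [-2.96, 2.96]. Speed limits (rad/s): [2.39, 2.39, 3.14, 3.14, 3.14, 3.14, 3.14].

## Interface

Orientations are given as a unit quaternion [w, x, y, z].
In Python, from station import * gives the robot as it stands.
- The arm moves only by the tool carry_out, never from a script. Its argument "rows" is text: rows parted by semicolons, each of 4 numbers parted by spaces: the shift along the world's x, y, z in mm, then the turn about the world's z in degrees. In form: dx dy dz yaw; .... A call has 1 to 10 rows; each row shifts and turns the commanded pose from where the row before left it; what a row does not reach is not made up. A row lasts 1/8 s, in which the tool goes at most 62.5 mm and 10.7 degrees, less where a joint would pass 70% of its speed; a pose out of reach is approached as far as the arm can. A call is refused whole if a number of a shift passes 62.5 or a number of a turn 10.7, either way. A call with a gripper value outside its range is refused whole. "claw" is the finger opening in mm, from 0 to 85.4, set as the call begins (left out, the last holds). The fingers move at their own pace and stop on an object; "force" is the grip in N (left out, the last holds). Time passes only in rows, so rows that do not move let the fingers close. It gives the time, the measured TCP pose, the force, the opening and the grip force at its end, in the units of the state.
- get_obs(): the state, without advancing time (a new reading comes with each control period).
- read_camera(name): name is "side" or "top" or "wrist"; returns a dict with "img" (384x512x3 uint8, blue, green, red), "fov_y" (degrees; the focal length in pixels is half the picture's height over the tangent of half this angle, whatever the lens; pixels are square), "cx", "cy" (the principal point, pixels), "world_to_cam" (4x4, takes a point from world to camera coordinates). Camera axes: x right, y up, looking along -z (the intrinsics and any distortion apply to the point x, -y, -z); pixel columns grow to the right and rows downward; lengths in m; the calibration is good to about 2 mm. The wrist camera is an equidistant fisheye: a pixel r from the principal point sees the ray r / f radians off the axis. A picture is of the moment at which its call begins. There is no depth.
- hand_in(): hands the job in; it is judged then, once.
Trained networks look in the newest picture that a camera, given by its name, has taken for a name from the list of things; names that differ only in an ending like _2 or _b are one class to them, and where a whole thing is asked for, a point or a joint stands for the part that bears it (a point fixed in the world has none). Each returns a list of dicts, best first, with "confidence" (0 to 1); they miss things now and then, are a little off and sometimes report something else, mostly with a low value. They report only what shows in the picture. A call takes as long as a camera call. They do not tell look-alikes from the thing itself.
- recognise(camera, thing): "centre" ([column, row] in pixels, amid what is visible of it).
- outline_of(camera, thing): "pixels" (384x512 bool, what is visible of it) and "centre" ([column, row] in pixels, amid what is visible of it).
- place_of(camera, thing): "centre" ([column, row] in pixels: a listed point, or the origin of a listed thing).
The state is a dict: "t": time; "q": joint angles; "joint_vel": joint speeds; "joint_torque": joint torques, N m; "eef_pos": TCP position; "tool_rot": TCP orientation; "contact_force": force on the tool from outside, world axes, zero at the start; "torque": the same for the moment, N m; "gripper_width": opening from 0.0 (shut) to 1.0 (fully open); "grasp_force": force on a finger pad.
Only numpy, scipy, OpenCV 4.12 (cv2) and the standard library are available. Lean on these libraries where they do the work, as an engineer would, in place of code of your own. Each camera call takes 0.05 s, during which the arm holds its last target. There are 200 camera calls.

## Working session

There is one attempt and no reset: what is moved stays moved. The work goes in short steps, Python scripts to look and compute and a tool call to move; the robot and the scene stay as the last step left them, time stands still between calls to the robot, and variables do not carry over. Pictures are saved under pics/ and viewed, at most 10 in all, crops included, and the job is handed in when it is done.

Besides the shell and the picture viewer there is one more tool, called after "Call:" by a JSON object that holds its "method" and its "body". carry_out: Moves the arm, as the interface text tells. Its arguments: {"type":"object","properties":{"rows":{"type":"string"},"claw":{"type":"number"},"force":{"type":"number"}},"required":["rows"]}

```bash
mkdir -p pics; cat > h.py <<'E'
from station import *
import numpy as np, cv2
def proj(c,P):
    T=np.array(c["world_to_cam"]);f=c["img"].shape[0]/2/np.tan(np.radians(c["fov_y"])/2)
    p=T[:3,:3]@np.array(P,float)+T[:3,3]
    return np.array([c["cx"]+f*p[0]/-p[2],c["cy"]+f*p[1]/p[2]])
def ray(c,uv):
    T=np.array(c["world_to_cam"]);f=c["img"].shape[0]/2/np.tan(np.radians(c["fov_y"])/2)
    d=np.array([(uv[0]-c["cx"])/f,-(uv[1]-c["cy"])/f,-1]);R=T[:3,:3]
    return -R.T@T[:3,3],R.T@d
def at_z(c,uv,z):
    o,d=ray(c,uv);return o+d*(z-o[2])/d[2]
def meet(c1,u1,c2,u2):
    o1,d1=ray(c1,u1);o2,d2=ray(c2,u2);d1/=np.linalg.norm(d1);d2/=np.linalg.norm(d2)
    s=np.linalg.lstsq(np.c_[d1,-d2],o2-o1,rcond=None)[0]
    a=o1+d1*s[0];b=o2+d2*s[1];return (a+b)/2,np.linalg.norm(a-b)
E
python3 - <<'E'
from h import *
np.set_printoptions(precision=4,suppress=True)
c={n:read_camera(n) for n in("side","top")}
for n in c:
    cv2.imwrite(f"pics/{n}0.png",cv2.resize(c[n]["img"],(800,600)))
    o,d=ray(c[n],(256,192));print(n,o,d,c[n]["fov_y"])
for t in["station","fence_mid","wing","inner_stop_elbow","outer_stop_elbow","long_board","short_board","tape_measure"]:
    for n in c:
        print(t,n,[(np.round(r["centre"],1).tolist(),round(r["confidence"],2)) for r in place_of(n,t)][:4])
print(get_obs())
E
```

```text
side [-0.2529 -0.8411  1.1868] [ 0.4853  0.4769 -0.733 ] 44.758717889183934
top [ 0.3528 -0.0962  1.1116] [ 0.1569  0.0198 -0.9876] 57.892007596429266
station side [([265.7, 184.1], 0.73)]
station top [([258.7, 173.7], 0.83), ([234.4, 133.9], 0.32)]
fence_mid side [([276.2, 164.1], 0.98)]
fence_mid top [([254.2, 145.8], 0.56)]
wing side [([172.3, 135.4], 0.64), ([258.5, 133.5], 0.36)]
wing top [([123.3, 195.5], 0.64), ([234.0, 133.6], 0.19)]
inner_stop_elbow side [([269.2, 132.1], 0.5)]
inner_stop_elbow top [([234.5, 137.9], 0.48)]
outer_stop_elbow side [([261.4, 129.7], 0.44)]
outer_stop_elbow top [([216.1, 136.1], 0.66), ([277.7, 173.6], 0.18)]
long_board side [([230.6, 288.8], 0.72), ([282.5, 186.3], 0.64)]
long_board top [([322.3, 291.8], 0.79), ([281.2, 176.1], 0.75)]
short_board side [([176.5, 139.3], 0.91), ([230.3, 105.9], 0.79)]
short_board top [([129.3, 198.1], 0.86), ([131.7, 118.0], 0.77), ([216.2, 136.9], 0.41)]
tape_measure side [([212.6, 170.7], 0.83)]
tape_measure top [([204.9, 209.6], 0.62)]
{'t': 0.9, 'q': array([-1.2081,  0.477 ,  0.0224,  1.5554, -0.0115,  1.1093, -0.0831]), 'joint_vel': array([-0.0008, -0.001 , -0.002 ,  0.0002,  0.0014, -0.0011,  0.001 ]), 'joint_torque': array([  0.0001, -59.6319,   1.6062, -28.1549,   0.0124,   0.0017,
         0.    ]), 'eef_pos': array([0.3062, 0.6016, 0.2313]), 'tool_rot': array([-0.    ,  0.2332,  0.9724,  0.    ]), 'contact_force': array([-0.3684, -0.6359,  0.6303]), 'torque': array([0.0011, 0.0366, 0.0262]), 'grasp_force': 0.0, 'gripper_width': 0.9988764865069661}
```

View pics/top0.png

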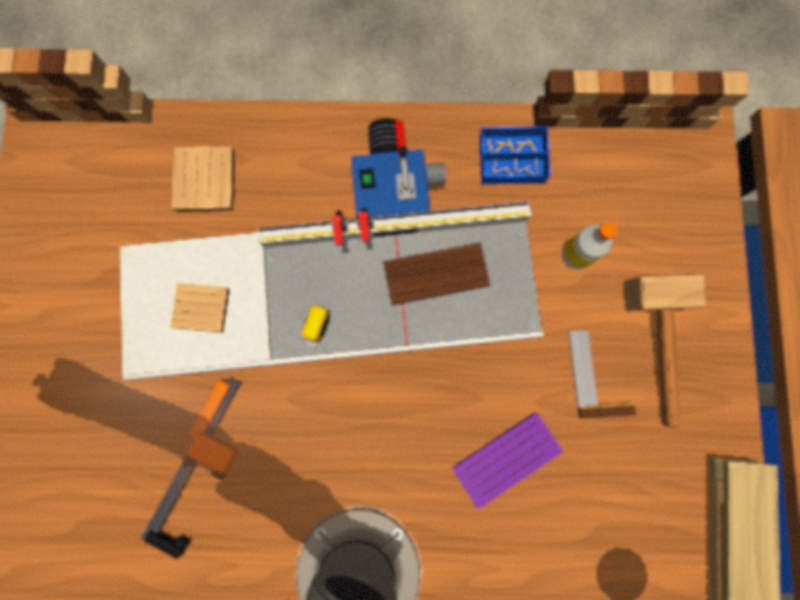

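View pics/side0.png

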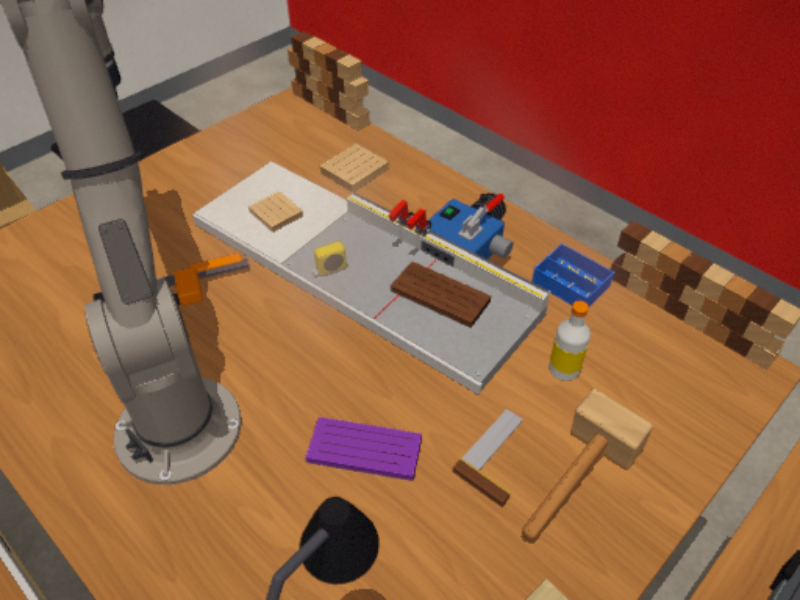

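Top picture (800 px scale): the dark long board is on the deck at (437,273) and the white wing holds a small pale board at (200,308). The flip stops are at (338,230) outer and (364,226) inner, and the tape is at (316,323). Look-alikes: the purple board on the bench at (508,460), and a larger pale board on the bench at (203,178). The one meant is the dark brown board on the deck at (437,273), so the outer stop goes down. I'll measure it and confirm in an enlarged crop.

```bash
cat >> h.py <<'E'
def st2w(S,p):
    x,y,a=S;c,s=np.cos(a),np.sin(a);p=np.array(p,float)/1000
    return np.array([x+c*p[0]-s*p[1],y+s*p[0]+c*p[1],p[2]])
def w2st(S,P):
    x,y,a=S;c,s=np.cos(a),np.sin(a);d=np.array(P[:2])-[x,y]
    return np.array([c*d[0]+s*d[1],-s*d[0]+c*d[1],P[2] if len(P)>2 else 0])*1000
def board(c,n,S,thing="long_board",pick=None):
    """station centre (mm), yaw (deg) and sizes of the top face, from the outline"""
    out=[]
    for r in outline_of(n,thing):
        m=r["pixels"].astype(np.uint8);k=max(cv2.findContours(m,0,1)[0],key=cv2.contourArea)[:,0,:]
        q=np.array([w2st(S,at_z(c,u,.055))[:2] for u in k],np.float32)
        (cx,cy),(w,h),a=cv2.minAreaRect(q)
        if w>h: w,h,a=h,w,a-90
        out.append([cx,cy,(a+90)%180-90,w,h,r["confidence"]])
    return np.round(out,1)
E
python3 - <<'E'
from h import *
from scipy.optimize import least_squares
np.set_printoptions(precision=4,suppress=True)
c={n:read_camera(n) for n in("side","top")}
k=.64
obs=[("top",(397*k,236*k),(80,0,36)),("top",(407*k,345*k),(-148,0,36)),("side",(436*k,262*k),(80,0,36)),("side",(374*k,318*k),(-148,0,36)),
("top",(529*k,206*k),(80,-270,78)),("top",(261*k,233*k),(80,270,78)),("side",(546*k,294*k),(80,-270,78)),
("top",(254.2,145.8),(80,0,36)),("side",(276.2,164.1),(80,0,36)),("side",(172.3,135.4),(-17,417,36)),("top",(123.3,195.5),(-17,417,36))]
f=lambda S:np.concatenate([proj(c[n],st2w(S,p))-u for n,u,p in obs])
r=least_squares(f,[.65,0,0],loss="soft_l1");S=r.x;print(S,f(S).reshape(-1,2).round(1).tolist())
np.save("S.npy",S)
for n in c: print(n,board(c[n],n,S))
for n in c: print(n,board(c[n],n,S,"short_board"))
for t in("inner_stop_elbow","outer_stop_elbow"):
    a,b=[place_of(n,t)[0]["centre"] for n in("top","side")]
    P,e=meet(c["top"],a,c["side"],b);print(t,w2st(S,P),P,e)
P=at_z(c["top"],place_of("top","tape_measure")[0]["centre"],.036);print("tape",w2st(S,P))
o=get_obs();print("tcp px",[proj(c[n],o["eef_pos"]) for n in c])
# overlay crop
im=[]
for n,(u,v) in(("top",(120,90)),("side",(180,80))):
    g=cv2.resize(c[n]["img"],None,fx=4,fy=4,interpolation=cv2.INTER_CUBIC)
    def L(a,b,col):
        p,q=[tuple(int(x) for x in (proj(c[n],st2w(S,p))+.5)*4) for p in(a,b)];cv2.line(g,p,q,col,1)
    for z,x0 in((36,-148),(78,80)):
        L((x0,-270,z),(x0,270,z),(0,255,0))
    L((80,-270,36),(80,270,36),(255,255,0));L((-148,0,36),(80,0,36),(255,0,255));L((-148,-270,36),(80,-270,36),(0,255,0));L((-148,271,36),(80,271,36),(0,255,0))
    im.append(g[v*4:v*4+(300 if n=="top" else 300)*1+220,u*4:u*4+800][:300])
cv2.imwrite("pics/ov.png",np.vstack(im))
E
```

```text
[ 0.5829 -0.0721  0.1424] [[-1.8, -1.8], [1.1, -0.9], [0.6, -2.8], [1.3, 0.2], [-0.2, 2.6], [-2.6, 7.4], [-0.9, 1.2], [-1.9, 3.4], [3.5, 0.8], [2.3, -1.0], [0.7, 0.2]]
side [[ -23.8  -75.1    5.4  105.8  206.2    0.9]
 [-417.1 -177.6   26.    99.   194.4    0.9]
 [  73.5  127.6   -1.7  529.3  831.4    0.6]]
top [[-389.1 -155.9   24.7   91.1  194.6    0.8]
 [ -17.4  -72.6    4.4   92.7  200.6    0.7]]
side [[217.  349.1  83.8 146.3 158.4   1. ]
 [-31.  393.1 -12.6  99.  123.    0.6]]
top [[239.2 371.8  82.6 131.1 137.3   0.9]
 [-88.6 175.5  65.4  44.9  83.    0.5]]
inner_stop_elbow [104.7462  51.9226 121.6591] [ 0.6792 -0.0058  0.1217] 0.004190776878023881
outer_stop_elbow [112.716  107.7452 113.1652] [0.6792 0.0506 0.1132] 0.0028092771066967706
tape [-97.5102 169.7436  36.    ]
tcp px [array([76.3569, 84.8269]), array([-19.0332, 262.9265])]
```

View pics/ov.png

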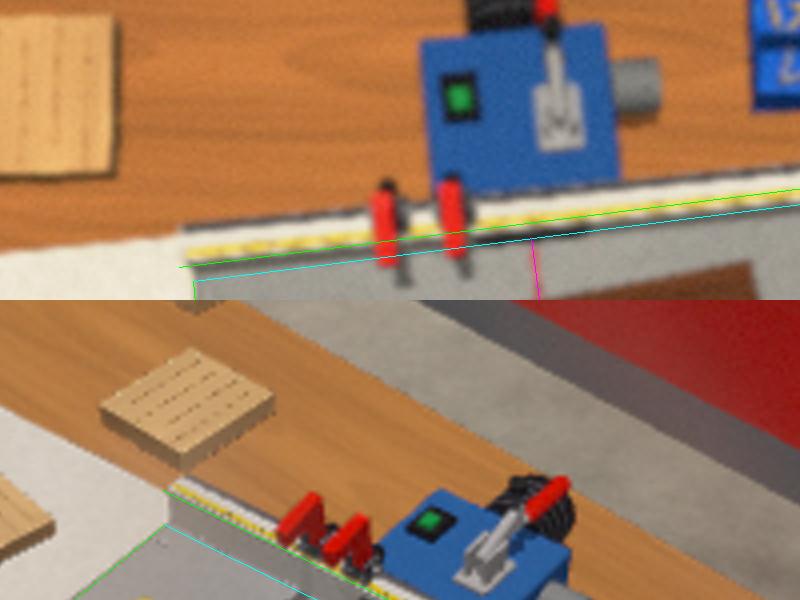

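```bash
cat > fit.py <<'E'
from h import *
from scipy.optimize import least_squares
np.set_printoptions(precision=4,suppress=True)
c={n:read_camera(n) for n in("side","top")}
S=np.load("S.npy")
lines=[((-148,-260,36),(-148,260,36)),((80,-260,78),(80,40,78)),((80,120,78),(80,260,78)),((-140,-270,36),(60,-270,36)),((-140,271,36),(60,271,36)),((-140,0,36),(-70,0,36)),((10,0,36),(70,0,36)),((80,-255,36),(80,-100,36)),((80,130,36),(80,255,36))]
G={n:cv2.GaussianBlur(cv2.cvtColor(c[n]["img"],cv2.COLOR_BGR2LAB).astype(np.float32),(0,0),.8) for n in c}
for it,rad in enumerate((6,4,3,2.5,2.5)):
    ob=[]
    for n in c:
        for li,(a,b) in enumerate(lines):
            p,q=proj(c[n],st2w(S,a)),proj(c[n],st2w(S,b));t=(q-p)/np.linalg.norm(q-p);nn=np.array([-t[1],t[0]])
            s=np.arange(-rad,rad+.01,.25)
            for w in np.linspace(0,1,25):
                X=np.array(a)+w*(np.array(b)-a);u=proj(c[n],st2w(S,X))
                xy=(u+s[:,None]*nn).astype(np.float32)
                pr=cv2.remap(G[n],xy[None,:,0],xy[None,:,1],1)[0]
                if li in(5,6): g=pr[:,1]-np.median(pr[:,1])
                else: g=np.linalg.norm(np.gradient(pr,axis=0),axis=1)
                i=g.argmax()
                if g[i]>(4 if li in(5,6) else 1.5) and 0<i<len(s)-1: ob.append((n,li,X,u+s[i]*nn,nn))
    f=lambda S:np.array([(proj(c[n],st2w(S,X))-u)@nn for n,li,X,u,nn in ob])
    S=least_squares(f,S,loss="soft_l1",f_scale=.4).x
print(S);R=f(S)
for n in c: print(n,[(li,len(m),np.round(np.median(m),2)) for li in range(9) if (m:=[r for r,o in zip(R,ob) if o[0]==n and o[1]==li])])
np.save("S.npy",S)
for n in c: print(n,board(c[n],n,S)[:2], board(c[n],n,S,"short_board")[:2])
for t in("inner_stop_elbow","outer_stop_elbow"):
    a,b=[place_of(n,t)[0]["centre"] for n in("top","side")]
    P,e=meet(c["top"],a,c["side"],b);print(t,w2st(S,P),e)
P=at_z(c["top"],place_of("top","tape_measure")[0]["centre"],.036);print("tape",w2st(S,P))
for p in [(85,107,200),(130,107,150),(120,107,110),(120,-60,150),(-60,-60,60)]:print(p,st2w(S,p)*1000)
im=[]
for n,(u,v) in(("top",(140,110)),("side",(190,100))):
    g=cv2.resize(c[n]["img"],None,fx=4,fy=4,interpolation=cv2.INTER_CUBIC)
    for a,b in lines:
        p,q=[tuple(int(x) for x in (proj(c[n],st2w(S,p))+.5)*4) for p in(a,b)];cv2.line(g,p,q,(0,255,0),1)
    im.append(g[v*4:v*4+300,u*4:u*4+800])
cv2.imwrite("pics/ov2.png",np.vstack(im))
E
python3 fit.py
```

```text
[ 0.5807 -0.0709  0.1155]
side [(0, 3, np.float64(0.57)), (1, 25, np.float64(0.04)), (2, 24, np.float64(-0.29)), (3, 25, np.float64(-0.01)), (4, 25, np.float64(0.26)), (5, 25, np.float64(0.26)), (6, 12, np.float64(-0.02)), (7, 25, np.float64(0.03)), (8, 25, np.float64(-0.27))]
top [(0, 5, np.float64(-0.02)), (1, 25, np.float64(0.29)), (2, 25, np.float64(0.21)), (3, 25, np.float64(-0.24)), (4, 25, np.float64(0.22)), (5, 25, np.float64(-0.24)), (6, 16, np.float64(-0.03)), (7, 11, np.float64(-0.19)), (8, 7, np.float64(-0.05))]
side [[-408.6 -191.9   26.5   98.7  199.2    0.9]
 [ -19.1  -76.9    7.2  111.2  206.1    0.7]] [[207.4 356.5  85.7 143.7 149.6   0.9]
 [-37.9 391.2 -11.5 101.9 121.8   0.6]]
top [[-383.1 -168.4   26.5   88.5  193.5    0.9]
 [ -13.2  -75.     5.5   92.1  200.3    0.8]] [[232.7 375.1  84.1 128.8 140.7   0.9]
 [-34.1 396.6  -8.7  89.2 103.6   0.6]]
inner_stop_elbow [103.6385  59.7341 121.5821] 0.014791396409398852
outer_stop_elbow [108.8516 112.7723 126.6967] 0.002560740733979099
tape [-90.99  164.596  36.   ]
(85, 107, 200) [652.8081  45.2143 200.    ]
(130, 107, 150) [697.5081  50.4014 150.    ]
(120, 107, 110) [687.5748  49.2487 110.    ]
(120, -60, 150) [ 706.8247 -116.6381  150.    ]
(-60, -60, 60) [ 528.0245 -137.3865   60.    ]
```

View pics/ov2.png

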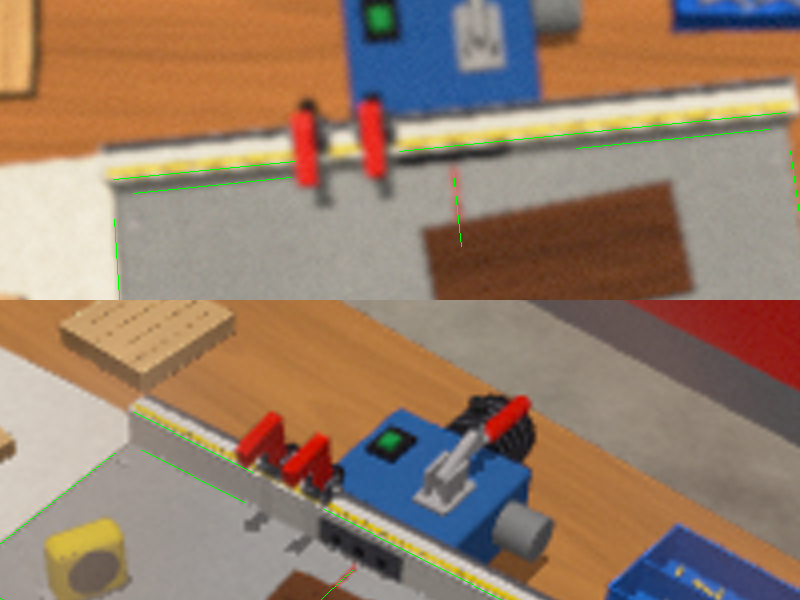

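The overlay sits on the station edges in both views. The dark brown board at about (555,240) in the crop is the long_board: measured about 200 x 92 mm, on the deck, yaw about +6°. The outer stop at (305,150) gets swung down. The pale 130 mm board and the purple board are look-alikes. I'm moving now.

Call:
{"method": "carry_out", "body": {"rows": "30 -42 0 3.4;30 -42 0 3.4;30 -42 0 3.4;30 -42 0 3.4;30 -42 0 3.4;30 -42 0 3.4;30 -42 0 3.4;30 -42 0 3.4;30 -42 0 3.4;30 -42 0 3", "claw": 0}}

```text
t: 3.25
eef_pos: [0.6071, 0.1802, 0.2315]
tool_rot: [0.0, -0.059, 0.998, 0.0]
contact_force: [0.8, 1.2, 0.6]
gripper_width: 0.003
grasp_force: 0.0
```

Call:
{"method": "carry_out", "body": {"rows": "32 -43 0 0;32 -43 0 0;32 -42 0 0;0 0 0 0;0 0 0 0"}}

```text
t: 3.88
eef_pos: [0.7019, 0.0542, 0.231]
tool_rot: [-0.0, -0.058, 0.998, 0.0]
contact_force: [-0.9, 0.2, 0.2]
gripper_width: -0.002
grasp_force: 0.0
```

Call:
{"method": "carry_out", "body": {"rows": "0 0 -30 0;0 0 -30 0;0 0 -30 0;0 0 -25 0;0 0 0 0"}}

```text
t: 4.5
eef_pos: [0.6999, 0.0557, 0.1142]
tool_rot: [-0.002, -0.059, 0.998, 0.0]
contact_force: [-0.0, -1.0, 0.6]
gripper_width: 0.003
grasp_force: 0.0
```

```bash
python3 - <<'E'
from h import *
S=np.load("S.npy");im=[]
for n,p in(("top",(100,107,120)),("side",(100,107,120))):
    c=read_camera(n);u,v=(int(x) for x in proj(c,st2w(S,p)))
    im.append(cv2.resize(c["img"][v-35:v+35,u-50:u+50],(400,280),interpolation=cv2.INTER_CUBIC))
cv2.imwrite("pics/a.png",np.hstack(im));print(get_obs()["contact_force"],get_obs()["eef_pos"])
E
```

```text
[-0.08094976 -0.07958856  0.490723  ] [0.70230437 0.05508302 0.11725071]
```

View pics/a.png

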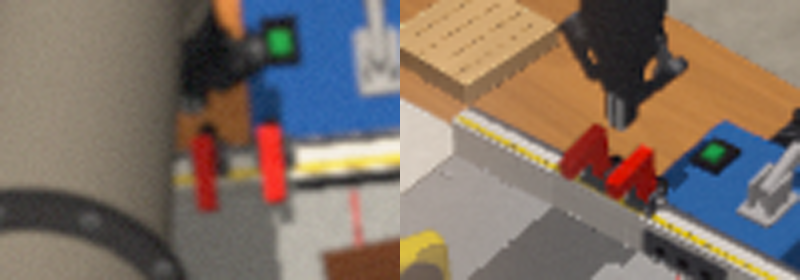

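Finger tip (620,115 in the right half) is behind the outer stop and clear of the inner one. Pulling it over.

Call:
{"method": "carry_out", "body": {"rows": "-10 -1.2 0 0;-10 -1.2 0 0;-10 -1.2 0 0;-10 -1.2 0 0;-10 -1.2 0 0;-8 -1 -3 0;-8 -1 -3 0"}}

```text
t: 5.48
eef_pos: [0.6356, 0.0455, 0.1101]
tool_rot: [-0.0, -0.058, 0.998, 0.0]
contact_force: [0.6, -0.3, -0.3]
gripper_width: -0.006
grasp_force: 0.2
```

Call:
{"method": "carry_out", "body": {"rows": "0 0 25 0;0 0 25 0;-7 -1 0 0;0 0 0 0"}}

```text
t: 5.98
eef_pos: [0.6278, 0.0443, 0.1593]
tool_rot: [-0.001, -0.058, 0.998, -0.0]
contact_force: [-0.2, -1.5, 0.2]
gripper_width: -0.002
grasp_force: 0.0
```

```bash
python3 - <<'E'
from h import *
S=np.load("S.npy");im=[]
for n,p in(("top",(100,107,120)),("side",(100,107,120))):
    c=read_camera(n);u,v=(int(x) for x in proj(c,st2w(S,p)))
    im.append(cv2.resize(c["img"][v-35:v+35,u-50:u+50],(400,280),interpolation=cv2.INTER_CUBIC))
cv2.imwrite("pics/b.png",np.hstack(im));print(get_obs()["contact_force"],w2st(S,get_obs()["eef_pos"]))
E
```

```text
[-1.15849795 -0.11770574 -0.09641961] [ 60.46805998 109.15590731 159.09073593]
```

View pics/b.png

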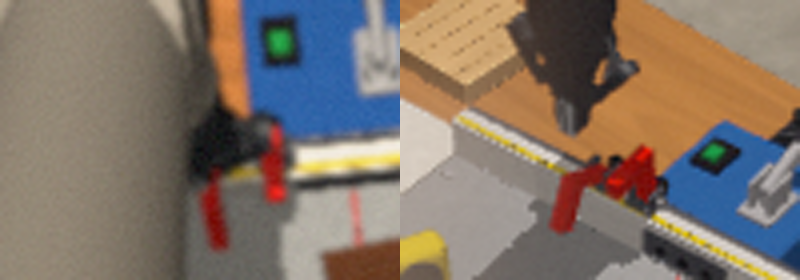

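The outer stop (570,195) has come over, and the inner one (635,175) is still up. Now pressing the elbow.

Call:
{"method": "carry_out", "body": {"rows": "-4 -1 -20 0;0 0 -20 0;0 0 -15 0;0 0 -5 0;0 0 -4 0;0 0 -3 0;0 0 0 0"}}

```text
t: 6.95
eef_pos: [0.6254, 0.0436, 0.0935]
tool_rot: [0.0, -0.058, 0.998, 0.0]
contact_force: [-0.3, -0.0, 0.2]
gripper_width: 0.005
grasp_force: 0.0
```

Call:
{"method": "carry_out", "body": {"rows": "0 0 -2 0;0 0 -1 0;0 0 0 0"}}

```text
t: 7.32
eef_pos: [0.6256, 0.0436, 0.0919]
tool_rot: [0.001, -0.058, 0.998, 0.0]
contact_force: [-4.5, -0.1, 10.7]
gripper_width: -0.0
grasp_force: 5.4
```

The elbow met the hard stop at z 92 with 10.7 N, so the outer stop is down. Next I lift and move in front of the board.

Call:
{"method": "carry_out", "body": {"rows": "0 0 40 0;0 0 35 0;-30 -50 0 0;-30 -50 0 0;-30 -50 0 0;-31 -49 0 0;0 0 -30 0;0 0 0 0"}}

```text
t: 8.32
eef_pos: [0.5026, -0.1555, 0.1341]
tool_rot: [-0.002, -0.057, 0.998, 0.0]
contact_force: [0.4, 0.8, -0.2]
gripper_width: -0.0
grasp_force: 0.0
```

Call:
{"method": "carry_out", "body": {"rows": "0 0 -30 0;0 0 -30 0;0 0 -20 0;0 0 -10 0;0 0 -3 0;0 0 -3 0;0 0 0 0", "claw": 85}}

```text
t: 9.2
eef_pos: [0.5046, -0.1554, 0.0398]
tool_rot: [0.0, -0.058, 0.998, -0.0]
contact_force: [0.6, -0.7, -0.0]
gripper_width: 0.993
grasp_force: 0.0
```

Call:
{"method": "carry_out", "body": {"rows": "0 0 -3 0;0 0 -2 0;0 0 0 0"}}

```text
t: 9.57
eef_pos: [0.504, -0.1554, 0.0342]
tool_rot: [-0.0, -0.058, 0.998, 0.0]
contact_force: [-0.2, 0.6, -1.0]
gripper_width: 0.998
grasp_force: 0.0
```

Call:
{"method": "carry_out", "body": {"rows": "0 0 -4 0;0 0 -2 0;8 1 0 0;8 1 0 0;0 0 0 0"}}

```text
t: 10.2
eef_pos: [0.5214, -0.1531, 0.0284]
tool_rot: [0.0, -0.058, 0.998, -0.0]
contact_force: [-0.9, -0.4, 0.7]
gripper_width: 0.993
grasp_force: 0.0
```

Call:
{"method": "carry_out", "body": {"rows": "5 0.6 0 0;5 0.6 0 0;5 0.6 0 0;5 0.6 0 0;5 0.6 0 0;5 0.6 0 0;5 0.6 0 0;5 0.6 0 0;3 0.3 0 0;0 0 0 0"}}

```text
t: 11.45
eef_pos: [0.5637, -0.1483, 0.0284]
tool_rot: [0.0, -0.058, 0.998, -0.0]
contact_force: [-0.3, -0.4, -0.5]
gripper_width: 0.994
grasp_force: 0.0
```

```bash
cat > look.py <<'E'
from h import *
import sys
S=np.load("S.npy");im=[]
o=get_obs();print(np.round(o["contact_force"],1),w2st(S,o["eef_pos"]).round(1))
for n,p in(("top",(20,0,50)),("side",(20,0,50))):
    c=read_camera(n);u,v=(int(x) for x in proj(c,st2w(S,p)))
    b=board(c,n,S);print(n,b[(abs(b[:,0])<120)&(b[:,4]<260)])
    im.append(cv2.resize(c["img"][v-50:v+50,u-64:u+64],(400,312),interpolation=cv2.INTER_CUBIC))
cv2.imwrite("pics/%s.png"%sys.argv[1],np.hstack(im))
E
python3 look.py c
```

```text
[-0.3 -0.4 -0.5] [-25.8 -75.   28.4]
top [[29.9 -5.3 87.5 50.9 91.6  0.6]]
side [[  21.  -139.8  -88.9   88.    98.8    1. ]]
```

Call:
{"method": "carry_out", "body": {"rows": "2 0.2 0 0;2 0.2 0 0;1 0.1 0 0;1 0.1 0 0;0 0 0 0"}}

```text
t: 12.28
eef_pos: [0.5679, -0.1478, 0.0281]
tool_rot: [-0.001, -0.058, 0.998, 0.0]
contact_force: [-5.6, -1.4, 4.6]
gripper_width: 1.0
grasp_force: 2.7
```

Call:
{"method": "carry_out", "body": {"rows": "-15 -2 0 0;0 0 40 0;0 0 40 0;25 -41 0 0;25 -41 0 0;26 -40 0 0;0 0 0 0", "claw": 85}}

```text
t: 13.15
eef_pos: [0.6306, -0.2764, 0.1083]
tool_rot: [0.001, -0.056, 0.998, -0.002]
contact_force: [-0.4, 0.2, 0.0]
gripper_width: 0.993
grasp_force: 0.0
```

Call:
{"method": "carry_out", "body": {"rows": "0 0 0 0;0 0 -20 0;0 0 -25 0;0 0 -15 0;0 0 -6 0;0 0 0 0", "claw": 0}}

```text
t: 13.9
eef_pos: [0.6301, -0.2715, 0.042]
tool_rot: [-0.0, -0.058, 0.998, 0.0]
contact_force: [-0.4, 0.3, 0.8]
gripper_width: -0.002
grasp_force: 0.0
```

```bash
python3 look.py c
```

```text
[-0.4  0.3  0.8] [  25.9 -205.    42. ]
top [[ 3.230e+01 -7.880e+01  2.000e-01  9.320e+01  2.001e+02  7.000e-01]
 [ 1.360e+01 -3.884e+02  3.820e+01  6.580e+01  1.316e+02  6.000e-01]]
side [[ 2.640e+01 -8.100e+01 -1.000e-01  1.030e+02  2.055e+02  1.000e+00]]
```

View pics/c.png

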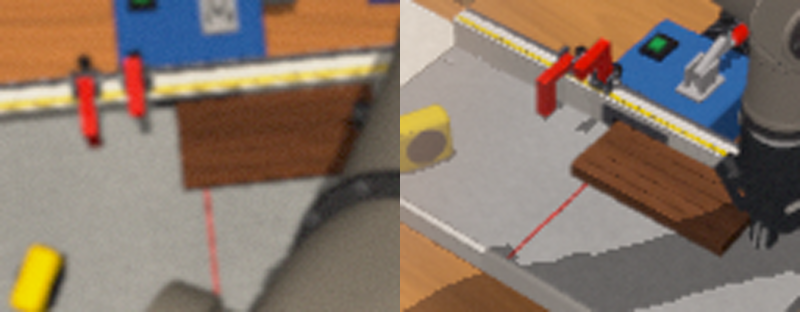

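Board (270,140) is flush and square (yaw 0.2°, y -79), the outer stop (90,115) is down and the inner one (135,85) is up. Now I slide the board along the fence to the stop.

Call:
{"method": "carry_out", "body": {"rows": "-0.8 7 0 0;-0.7 6 0 0;-0.7 6 0 0;-0.7 6 0 0;-0.7 6 0 0;-0.7 6 0 0;-0.7 6 0 0;-0.7 6 0 0;-0.7 6 0 0;-0.7 6 0 0"}}

```text
t: 15.35
eef_pos: [0.6231, -0.2105, 0.0424]
tool_rot: [0.0, -0.058, 0.998, -0.0]
contact_force: [-0.1, -3.8, 1.9]
gripper_width: -0.003
grasp_force: 1.5
```

Call:
{"method": "carry_out", "body": {"rows": "-0.7 6 0 0;-0.6 5 0 0;-0.6 5 0 0;-0.5 4 0 0;-0.3 3 0 0;-0.2 2 0 0;0 0 0 0"}}

```text
t: 16.23
eef_pos: [0.6202, -0.1854, 0.0422]
tool_rot: [-0.0, -0.058, 0.998, 0.0]
contact_force: [-0.2, -2.2, 2.4]
gripper_width: -0.001
grasp_force: 1.3
```

```bash
python3 look.py d
```

```text
[-0.2 -2.2  2.4] [  26.  -118.3   42.2]
top [[ 30.9  18.8  -1.2  94.5 152.1   0.7]
 [ 96.5  59.4 -89.7  15.6  59.    0.5]]
side [[ 27.2  -7.1   1.6 102.2 205.6   0.9]]
```

Call:
{"method": "carry_out", "body": {"rows": "-0.2 2 0 0;-0.1 1 0 0;-0.1 1 0 0;0 0 0 0"}}

```text
t: 16.92
eef_pos: [0.6196, -0.1813, 0.0422]
tool_rot: [-0.0, -0.058, 0.998, 0.0]
contact_force: [0.5, -2.1, 1.2]
gripper_width: -0.0
grasp_force: 0.8
```

Call:
{"method": "carry_out", "body": {"rows": "-0.1 1 0 0;-0.1 1 0 0;0 0 0 0"}}

```text
t: 17.3
eef_pos: [0.6194, -0.1805, 0.0422]
tool_rot: [-0.0, -0.058, 0.998, -0.0]
contact_force: [0.1, -4.7, -0.0]
gripper_width: -0.0
grasp_force: 2.4
```

Call:
{"method": "carry_out", "body": {"rows": "-0.1 1 0 0;-0.1 1 0 0;0 0 0 0"}}

```text
t: 17.68
eef_pos: [0.6189, -0.1802, 0.0423]
tool_rot: [-0.0, -0.057, 0.998, -0.001]
contact_force: [-0.5, -8.8, -1.0]
gripper_width: -0.001
grasp_force: 4.1
```

The board reached the stop: force rose to 8.8 N with no further travel. Next, a final square press against the fence.

Call:
{"method": "carry_out", "body": {"rows": "2 -15 0 0;0 0 35 0;0 0 30 0;-27 40 0 0;-27 40 0 0;-26 40 0 0;0 0 0 0;0 0 0 0"}}

```text
t: 18.68
eef_pos: [0.5419, -0.0726, 0.1075]
tool_rot: [0.0, -0.058, 0.998, 0.0]
contact_force: [0.5, 0.7, 0.8]
gripper_width: -0.002
grasp_force: 0.0
```

Call:
{"method": "carry_out", "body": {"rows": "0 0 -20 0;0 0 -25 0;0 0 -20 0;0 0 -14 0;0 0 0 0", "claw": 85}}

```text
t: 19.3
eef_pos: [0.5419, -0.0737, 0.0278]
tool_rot: [-0.0, -0.057, 0.998, -0.0]
contact_force: [0.5, -0.2, 0.2]
gripper_width: 0.991
grasp_force: 0.0
```

Call:
{"method": "carry_out", "body": {"rows": "5 0.6 0 0;5 0.6 0 0;4 0.5 0 0;2 0.2 0 0;1 0.1 0 0;1 0.1 0 0;0 0 0 0"}}

```text
t: 20.18
eef_pos: [0.5587, -0.0707, 0.0282]
tool_rot: [-0.001, -0.058, 0.998, 0.0]
contact_force: [-2.3, -0.9, 1.2]
gripper_width: 0.994
grasp_force: 1.2
```

Call:
{"method": "carry_out", "body": {"rows": "1 0.1 0 0;1 0.1 0 0;1 0.1 0 0;0 0 0 0"}}

```text
t: 20.68
eef_pos: [0.5591, -0.0709, 0.0278]
tool_rot: [-0.003, -0.057, 0.998, 0.0]
contact_force: [-9.7, -1.2, 7.8]
gripper_width: 0.996
grasp_force: 5.0
```

Call:
{"method": "carry_out", "body": {"rows": "1 0.1 0 0;1 0.1 0 0;0 0 0 0"}}

```text
t: 21.05
eef_pos: [0.559, -0.0709, 0.0276]
tool_rot: [-0.005, -0.057, 0.998, 0.0]
contact_force: [-14.6, -1.4, 13.2]
gripper_width: 0.994
grasp_force: 7.5
```

Firmly flush. Backing off straight, lifting clear to the right and front, then looking.

Call:
{"method": "carry_out", "body": {"rows": "-6 -0.7 0 0;-15 -1.7 0 0;-10 -1 0 0;0 0 50 0;0 0 50 0;0 0 50 0;-20 -60 20 0;-20 -60 20 0;0 -60 0 0;0 -60 0 0"}}

```text
t: 22.3
eef_pos: [0.4954, -0.3082, 0.2167]
tool_rot: [0.001, -0.058, 0.998, -0.0]
contact_force: [1.7, -0.6, 0.2]
gripper_width: 0.993
grasp_force: 0.0
```

```bash
python3 look.py e; python3 - <<'E'
from h import *
S=np.load("S.npy");o=get_obs();print(o["t"])
for n in("top","side"):
    c=read_camera(n);print(n,board(c,n,S,"short_board"),[w2st(S,at_z(c,r["centre"],.036)).round() for r in place_of(n,"tape_measure")[:1]])
E
```

```text
[ 1.7 -0.6  0.2] [-112.1 -225.9  216.7]
top [[ 31.7  -1.4   1.   92.8 201.1   0.7]]
side [[ 27.4  -4.1  -0.8 102.7 208.8   0.6]]
22.5
top [[231.2 376.7  84.1 130.  144.    0.9]
 [-31.9 396.5 -11.4  94.3 109.8   0.8]] [array([-95., 171.,  36.])]
side [[209.1 355.8  85.8 142.5 150.8   0.6]
 [-37.5 391.7 -11.9 101.8 121.6   0.6]
 [145.3 109.3 -53.6  44.3  74.2   0.5]] [array([-91., 172.,  36.])]
```

View pics/e.png

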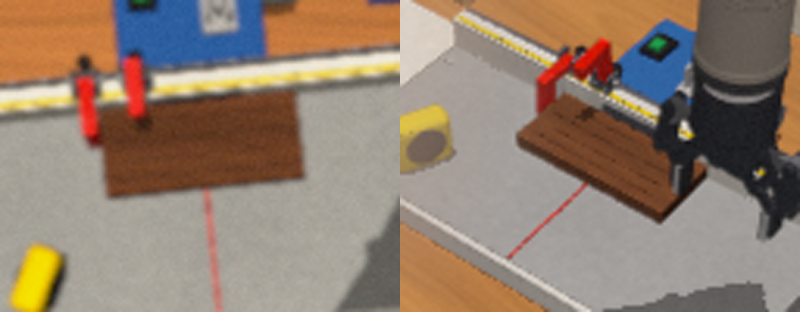

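The board (205,145) sits flush at the fence with its end against the lowered outer stop (90,125). It is centred on the red line, the inner stop is up, and the tape and spare board are unmoved.

```bash
python3 -c "
from station import *
print(hand_in())"
```

```text
the job is handed in; nothing more can be done
None
```

The job is handed in: the long dark board is flush and square against the fence with its end on the lowered outer stop, centred to about 1–2 mm in the last top view. The inner stop is up, and the spare board and tape measure are where they started. I didn't re-measure the other bystanders, but nothing went near them. `hand_in` returned no verdict.

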